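# Unlock the tube carriage's eccentric cam and push the carriage home

### The job

The white carriage that brings the loaded tube rack in front of the scanner is blocked by the eccentric steel cam ahead of it. Push the cam's lever round, past the front end of the dock, until it points straight at the white index stud on the base, which turns the cam to its low point; only then push the carriage forward by its upright push plate until it is fully home, and move clear. Leave the rack standing untouched in its tray: nothing is to be lifted, and the other things on the bench stay where they are.

Things in the scene. Friction and masses are not known exactly. Their poses are not given: they have to be found in the camera images.
- dock: Fixed reader dock: dark grey base strip 240 x 90 mm along its x axis, 8 mm thick, with a round pad of radius 85 mm about the cam axis. Origin on the work surface, on the centre line. Its +x is 'forward': the carriage's travel, towards the cam and the front end; +y is to the left of that, z up. A grey scanner block, 50 x 34 x 75 mm high, stands at dock x -20, y -67 mm.
- cam_axis (a point): Point on the cam's upright turning axis, 85 mm forward of the dock's origin, 40 mm above the work surface. The cam is a steel disc of radius 22 mm, 14 mm thick (top 24 mm above the work surface), mounted 15 mm off-centre.
- cam (a joint): Cam angle (rad), growing clockwise from above. 0: high lobe faces the carriage, lever along dock +y. pi/2: lever forward (dock +x). pi: low point faces the carriage, lever along dock -y at the index stud. Range -0.4 to 3.7 (it can overshoot; it goes round by the front only). Starts at -0.2 to 0.8, stays where left. Stiff: 0.22 N m, about 4 N pushed 55 mm from the axis.
- lever_end (a point): Point on the axis of the black upright round knob (18 mm diameter, from 28 to 58 mm above the work surface) at the lever's end, 72 mm from the cam axis, 50 mm above the work surface. The lever is a flat dark steel bar on edge, 8 mm thick, from 28 to 50 mm above the work surface, from the hub (20 mm diameter) on the cam axis to the knob.
- index_stud (a point): Top of the small white index stud (12 x 8 mm, 20 mm high) on the base, 74 mm from the cam axis in dock -y. The lever passes above it.
- slide (a joint): Travel of the carriage (m): 0 as it starts, 0.029 fully home at its end stop; grows as it moves along dock +x. Slides with about 3 N friction, no spring. With the cam at its start it is blocked after at most 6 mm; with the cam within about 0.4 rad of its low point it goes all the way.
- push_plate (a point): Centre of the rear face of the carriage's upright white push plate, 60 mm wide across, 8 mm thick, from 10 to 62 mm above the work surface; this point 36 mm up and 102 mm behind the dock's origin when the carriage is at 0. Push it along dock +x. Between the plate's front face and the tray there are 27 mm.
- tray (a point): Centre of the floor of the carriage's tray, 14 mm above the work surface, 68 mm forward of the push plate's rear face; moves with the carriage. Rim 66 x 66 mm, 24 mm above the work surface.
- rack_center (a point): Centre of the loose orange rack, 57 x 57 x 42 mm, that stands in the tray with capped tubes; the tubes' caps reach 98 mm above the work surface. 21 mm above the rack's underside. Not to be touched by the robot.
- bottle: Bystander: white dropper bottle, 36 mm diameter, 78 mm high, origin under its centre. Stands near the dock.
- jar: Bystander: glass jar with steel lid, 54 mm diameter, 64 mm high, origin under its centre. Stands near the dock.
- spare_rack: Bystander: larger orange rack with a few tubes, 114 x 60 mm, 84 mm high with the caps, origin under its centre, beside the scanner.
- gauze_box: Bystander: clear box with white lid, 104 x 69 x 48 mm, origin under its centre.
- tape_roll: Bystander: roll of paper tape lying flat, 68 mm diameter, 25 mm high, origin under its centre, ahead of the dock's front end.
- marker: Bystander: marker pen lying flat, 130 mm long, 12 mm thick, origin under its middle.
- rack: The same loose rack as rack_center; origin under its centre, resting on the tray's floor.

How it is judged:
On the way, in this order (a step that is already met when the one before it is completed fails the run):
1. the cam is turned to its low point (lever within 0.35 rad of the index stud) while the carriage is still back (under 10 mm) (value of joint cam between 2.792 and 3.492 rad and value of joint slide below 0.01 m), for 0.2 s.
2. the carriage is pushed home (within 3 mm of its stop) (value of joint slide above 0.026 m), for 0.2 s.
At the end, for the whole second after the job is handed in: The carriage is at rest within 3 mm of its end stop, the lever is within 0.45 rad of the index stud (cam low), the rack stands in its tray (centred within 8 mm, not raised by more than 7 mm, upright within 0.1 rad), and no bystander has moved by 30 mm or more (value of joint slide above 0.026 m and velocity of joint slide below 0.005 m/s and value of joint cam between 2.692 and 3.592 rad and horizontal distance between rack_center and tray below 0.008 m and z of rack_center in the frame of dock below 0.042 m and angle between rack_center's own z axis and vertical below 0.1 rad and distance of each of bottle, jar, spare_rack, gauze_box, tape_roll, marker from where it was at the start of the episode below 0.03 m); the robot touches nothing.
It fails at once if the carriage is pushed forward (over 10 mm) while the cam is more than 0.6 rad from its low point (value of joint slide above 0.01 m and not (value of joint cam between 2.542 and 3.742 rad)).
It fails at once if the robot touches the rack or its tubes (over 1.5 N) (contact force between any of the fingers, the arm and rack above 1.5 N).
It fails at once if the rack is lifted (over 12 mm) or tipped (over 0.35 rad) (z of rack_center in the frame of dock above 0.047 m or angle between rack_center's own z axis and vertical above 0.35 rad).
It fails at once if a bystander is moved or lifted by more than 30 mm (distance of any of bottle, jar, spare_rack, gauze_box, tape_roll, marker from where it was at the start of the episode above 0.03 m).
It also fails if it takes over 51 s, if anything falls off the work surface, if the arm or the gripper's body presses on something with over 40 N, if the wrist force passes 120 N, or if a joint passes its speed limit or range.

### The arm

A 7-joint arm with a two-finger parallel gripper is mounted at the origin on the work surface. World frame = base frame: x ahead of the robot, y to its left, z up, the work surface at z = 0. Lengths are in m, angles in rad, forces in N, time in s.
With the tool pointing down it reaches from about 0.35 to 0.9 m from the base axis. Payload 19.9 kg.
Tool frame: the origin (TCP) lies at the very end of the fingers, on their centre line; the grasp point (between the pads) lies 19 mm behind it; z points along the fingers, y is the direction in which the jaws open and shut (so a half turn about z gives the same grasp; the last joint's range is limited). The gripper opens to 85 mm and grips with 20 to 120 N. Pads are 22 mm wide; open, the fingers measure 114 mm over their backs; the gripper's body (76 mm by 85 mm) begins 54 mm behind the grasp point. The pads swing forward as they close: fully open they stand 13 mm farther back than shut.
Start: joints at [-1.363, 0.417, -0.01, 1.614, 0.005, 1.111, -0.053], TCP at [0.154, 0.606, 0.231] pointing down, gripper open.
Joint ranges: [-2.81, 2.81], [-0.39, 2.02], [-1.27, 1.25], [0.06, 2.57], [-1.19, 4.33], [0.19, 2], [-2.82, 2.82]. Speed limits (rad/s): [1.89, 1.89, 2.39, 2.39, 3.01, 3.01, 3.01].

### API

Orientations are given as a unit quaternion [w, x, y, z].
In Python, from bench import get_state, grab_frame, camera_model, finish_job gives the robot as it stands. The module is installed in compiled form; this text tells all that it offers.
- The arm moves only by the tool play_rows, never from a script. Its argument "motion" is one flat list of numbers, 7 for each row, row after row: the opening, from 0 (shut) to 1 (fully open), then the shift along the tool's x, y, z in cm, then the turn, a rotation vector about the tool's x, y, z in rad. A call has 1 to 10 rows; each row is the pose to reach, as a shift and turn from the pose measured when the call began, along the tool's axes at that moment; what a row does not reach only later rows make up. A row lasts 1/12 s, in which the tool goes at most 41.7 mm and 7.16 degrees, less where a joint would pass 70% of its speed; a pose out of reach is approached as far as the arm can. A call with a gripper value outside its range is refused whole. The fingers move at their own pace and stop on an object; "force" is the grip in N (left out, the last holds). Time passes only in rows, so rows that repeat a pose let the fingers close. It gives the time, the measured TCP pose, the force and the opening at its end, in the units of the state.
- get_state(): the state, without advancing time (a new reading comes with each control period).
- grab_frame(name): name is "scene" or "top"; returns (picture, depth): 400x640x3 uint8, red, green, blue; 400x640 float32, m along the optical axis (not along the pixel's ray), 0 where there is no reading.
- camera_model(name): a dict with "vertical_fov" (degrees; the focal length in pixels is half the picture's height over the tangent of half this angle, whatever the lens; pixels are square), "cx", "cy" (the principal point, pixels), "R" (3x3) and "t" (3): a world point X has camera coordinates R X + t. Camera axes: x right, y down, z forward; pixel columns grow to the right and rows downward; lengths in m; the calibration is good to about 2 mm. A picture is of the moment at which its call begins. camera_model takes no time and is no camera call.
- finish_job(): hands the job in, once; it reports no verdict.
The state is a dict: "time_s": time; "joint_positions": joint angles; "qd": joint speeds; "tau": joint torques, N m; "eef_pos": TCP position; "tcp_rot": TCP orientation; "ft_force": force on the tool from outside, world axes, zero at the start; "wrist_torque": the same for the moment, N m; "opening": opening from 0.0 (shut) to 1.0 (fully open).
Only numpy, scipy, OpenCV 4.12 (cv2) and the standard library are available. Lean on these libraries where they do the work, as an engineer would, in place of code of your own. Each camera call takes 0.05 s, during which the arm holds its last target.

## Working session

There is one attempt and no reset: what is moved stays moved. The work goes in short steps, Python scripts to look and compute and a tool call to move; the robot and the scene stay as the last step left them, time stands still between calls to the robot, and variables do not carry over. Pictures are saved under pics/ and viewed, and the job is handed in when it is done.

Besides the shell and the picture viewer there is one more tool, called after "Request:" as a command line: name --argument value ..., lists and objects as JSON in quotes. play_rows: Moves the arm, as the interface text tells. Its arguments: {"type":"object","properties":{"motion":{"type":"array"},"force":{"type":"number"}},"required":["motion"]}

```bash
mkdir -p pics; cat > h.py <<'E'
import numpy as np,cv2
from bench import *
def K(n):
    m=camera_model(n); f=200/np.tan(np.radians(m["vertical_fov"])/2); return f,m["cx"],m["cy"],np.array(m["R"]),np.array(m["t"])
def atz(n,u,v,z):
    f,cx,cy,R,t=K(n); d=R.T@np.array([(u-cx)/f,(v-cy)/f,1]); c=-R.T@t; return c+d*(z-c[2])/d[2]
def proj(n,X):
    f,cx,cy,R,t=K(n); p=R@np.array(X)+t; return f*p[0]/p[2]+cx,f*p[1]/p[2]+cy
E
python3 - <<'E'
from h import *
for n in ("scene","top"):
    im,d=grab_frame(n); cv2.imwrite(f"pics/{n}0.png",im[:,:,::-1]); np.save(f"pics/{n}0.npy",d)
    f,cx,cy,R,t=K(n); print(n,f,cx,cy,-R.T@t,R[2])
print(get_state())
E
```

```text
scene 393.5139678338918 322.87523768893027 201.82911381328472 [ 1.19177703 -0.11669508  0.69802784] [-0.66927548  0.16942604 -0.72343981]
top 468.5524800888662 311.94798804706636 199.03384807368698 [0.51868167 0.03293342 0.91216794] [ 0.11191755 -0.01327356 -0.99362884]
{'time_s': 0.1, 'joint_positions': array([-1.36249937,  0.41790229, -0.01031672,  1.61407671,  0.00468848,
        1.11068466, -0.05301709]), 'qd': array([-0.00088955, -0.00089646, -0.00014489, -0.00248543,  0.00037235,
       -0.00030908, -0.00131162]), 'tau': array([ 1.47872117e-03, -8.65816712e+01,  6.79792967e-01, -4.35632336e+01,
        1.91315700e-02,  4.80589995e-03, -3.61939215e-06]), 'eef_pos': array([0.15442959, 0.60532164, 0.23074591]), 'tcp_rot': array([-3.17139828e-05,  1.24574901e-01,  9.92210068e-01, -5.22522574e-04]), 'ft_force': array([0.48195969, 0.2118208 , 0.02475402]), 'wrist_torque': array([ 0.01689365, -0.02699186,  0.0004042 ]), 'opening': 0.9965942864671519}
```

View pics/scene0.png

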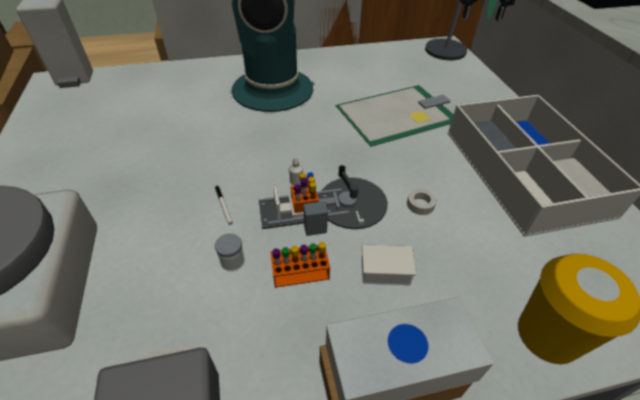

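View pics/top0.png

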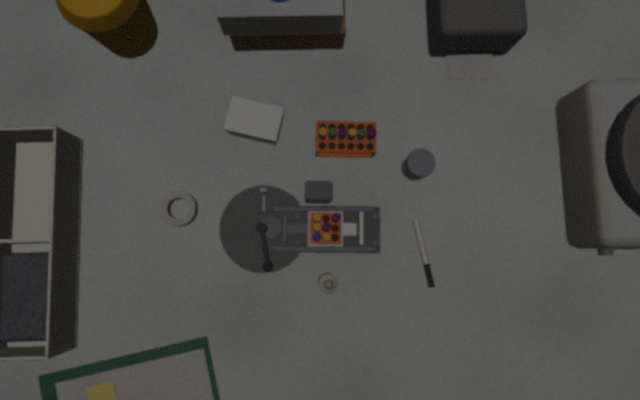

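```bash
python3 - <<'E'
from h import *
im=cv2.imread("pics/top0.png")[170:300,200:400]
im=cv2.convertScaleAbs(cv2.resize(im,None,fx=4,fy=4,interpolation=cv2.INTER_CUBIC),alpha=1.8,beta=10)
for i in range(0,200,20): cv2.putText(im,str(200+i),(i*4,10),0,.35,(0,255,255),1); im[:,i*4]=im[:,i*4]//2+60
for i in range(0,130,10): cv2.putText(im,str(170+i),(0,i*4+4),0,.35,(0,255,255),1)
cv2.imwrite("pics/c0.png",im)
for uv in ((200,230),(320,100),(320,230)): print(uv,atz("top",*uv,0))
E
```

```text
(200, 230) [0.56621671 0.23938951 0.        ]
(320, 100) [ 8.21049677e-01 -4.64909983e-04  0.00000000e+00]
(320, 230) [0.56045123 0.00662031 0.        ]
```

View pics/c0.png

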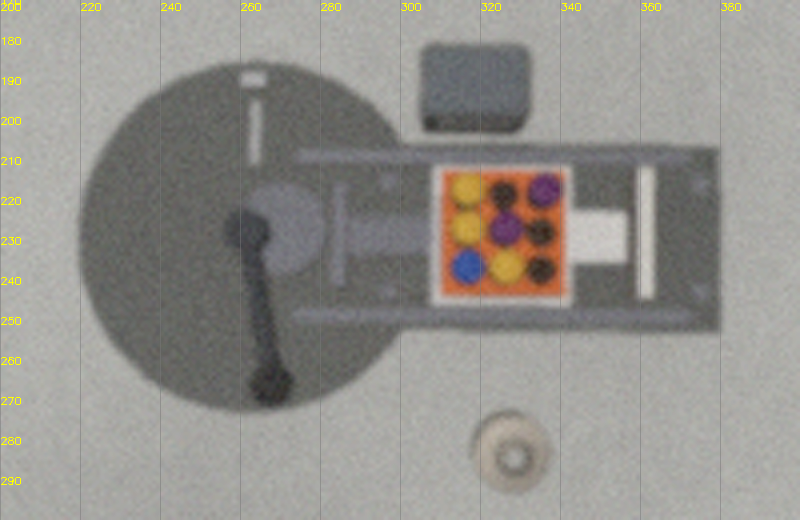

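```bash
cat >> h.py <<'E'
from scipy.spatial.transform import Rotation as Ro
def Rt():
    q=get_state()["tcp_rot"]; return Ro.from_quat([q[1],q[2],q[3],q[0]]).as_matrix()
def rows(W): # world targets -> tool cm
    s=get_state(); return [np.round(Rt().T@(np.array(w)-s["eef_pos"])*100,1).tolist() for w in W]
E
python3 - <<'E'
from h import *
P=lambda u,v,z:atz("top",u,v,z).round(4)
ax=P(261.7,227.5,.052); kn=P(267.6,265.5,.058); st=P(263.5,189.3,.02)
print("axis",ax,"knob",kn,np.linalg.norm((kn-ax)[:2]),"stud",st,np.linalg.norm((st-ax)[:2]))
a=P(380,206.5,.008);b=P(380,252.5,.008);r=(a+b)/2
f=ax-r;f[2]=0;print("corners",a,b,np.linalg.norm(a-b),"rear->axis",np.linalg.norm(f),np.degrees(np.arctan2(f[1],f[0])))
pad=P(261.5,228.5,.008);print("pad",pad)
p1=P(363.7,212,.062);p2=P(363.7,244.5,.062);pm=(p1+p2)/2;print("plate",p1,p2,np.linalg.norm(p1-p2),pm,np.linalg.norm((ax-pm)[:2]))
for n,u,v,z in(("bottle",328,284,.078),("tape",179,208,.025),("marker",424,255,.01),("jar",420,163,.064)):print(n,P(u,v,z))
d=np.load("pics/top0.npy")
def pt(u,v):
    f,cx,cy,R,t=K("top");z=d[v,u];return (R.T@(np.array([(u-cx)/f*z,(v-cy)/f*z,z])-t)).round(3)
for uv in((261,227),(267,266),(362,228),(264,189),(250,245)):print(uv,pt(*uv))
E
```

```text
axis [0.5653 0.1148 0.052 ] knob [0.4962 0.1046 0.058 ] 0.06984876520025252 stud [0.6402 0.1135 0.02  ] 0.07491128085942728
corners [ 0.6028 -0.1109  0.008 ] [ 0.5141 -0.1072  0.008 ] 0.08877713669633641 rear->axis 0.22395478338271768 88.24724747815272
pad [0.5658 0.1194 0.008 ]
plate [ 0.5884 -0.0721  0.062 ] [ 0.5295 -0.0699  0.062 ] 0.0589410722671382 [ 0.55895 -0.071    0.062  ] 0.18590847882762102
bottle [ 0.4618 -0.0026  0.078 ]
tape [0.6076 0.2735 0.025 ]
marker [ 0.5072 -0.1911  0.01  ]
jar [ 0.6762 -0.1791  0.064 ]
(261, 227) [0.566 0.116 0.051]
(267, 266) [0.495 0.105 0.06 ]
(362, 228) [ 0.559 -0.068  0.062]
(264, 189) [0.641 0.113 0.018]
(250, 245) [0.535 0.142 0.008]
```

```bash
cat >> h.py <<'E'
f=np.array([.033,.9995,0]);l=np.array([-.9995,.033,0]);A=np.array([.5655,.1165,0])
def tp(th,off,r=.055,z=.038):
    e=l*np.cos(th)+f*np.sin(th);t=-l*np.sin(th)+f*np.cos(th);return A+r*e-off*t+np.array([0,0,z])
E
python3 - <<'E'
from h import *
a=tp(-.19,.035,z=.15);print(a,get_state()["eef_pos"],rows([a,tp(-.19,.035)]))
E
```

```text
[0.51664653 0.0733292  0.15      ] [0.15442959 0.60532164 0.23074591] [[-48.2, -42.6, 8.1], [-48.2, -42.6, 19.3]]
```

Request:
play_rows --motion '[0,-48.2,-42.6,4,0,0,-0.216,0,-48.2,-42.6,4,0,0,-0.216,0,-48.2,-42.6,4,0,0,-0.216,0,-48.2,-42.6,4,0,0,-0.216,0,-48.2,-42.6,4,0,0,-0.216,0,-48.2,-42.6,4,0,0,-0.216,0,-48.2,-42.6,4,0,0,-0.216,0,-48.2,-42.6,4,0,0,-0.216,0,-48.2,-42.6,4,0,0,-0.216,0,-48.2,-42.6,4,0,0,-0.216]'

```text
time_s: 0.93
eef_pos: [0.3888, 0.2597, 0.2053]
tcp_rot: [-0.0, 0.017, 1.0, -0.0]
ft_force: [0.4, 0.4, 0.4]
opening: -0.001
```

```bash
python3 - <<'E'
from h import *
print(get_state(),rows([tp(-.19,.035,z=.15)]),Rt())
E
```

```text
{'time_s': 0.9333, 'joint_positions': array([-0.80548219,  0.16502617,  0.16610901,  2.02403165, -0.03251292,
        0.9557282 ,  0.9142754 ]), 'qd': array([ 0.70351466,  0.01802713,  0.39517841,  0.06895375, -0.07905678,
       -0.08119486,  1.13859043]), 'tau': array([ -9.52050984, -58.82016063,  -1.33875433, -37.7138865 ,
         0.29992752,   0.53040024,  -3.90652612]), 'eef_pos': array([0.38881103, 0.25966678, 0.20532069]), 'tcp_rot': array([-9.42181210e-05,  1.68569181e-02,  9.99857802e-01, -4.60554777e-04]), 'ft_force': array([0.42140452, 0.41335208, 0.40135564]), 'wrist_torque': array([ 0.04106901, -0.04032953, -0.04011159]), 'opening': -0.0006614211565385169} [[-13.4, -18.2, 5.5]] [[-9.99431671e-01  3.37089553e-02 -2.03936515e-04]
 [ 3.37091289e-02  9.99431264e-01 -9.17802120e-04]
 [ 1.72882378e-04 -9.24155029e-04 -9.99999558e-01]]
```

Request:
play_rows --motion '[0,-13.4,-18.2,0,0,0,0,0,-13.4,-18.2,0,0,0,0,0,-13.4,-18.2,0,0,0,0,0,-13.4,-18.2,2,0,0,0,0,-13.4,-18.2,4,0,0,0,0,-13.4,-18.2,5.5,0,0,0,0,-13.4,-18.2,5.5,0,0,0,0,-13.4,-18.2,5.5,0,0,0]'

```text
time_s: 1.6
eef_pos: [0.5161, 0.0717, 0.1489]
tcp_rot: [-0.002, 0.018, 1.0, -0.001]
ft_force: [0.2, 0.1, 0.4]
opening: 0.002
```

```bash
python3 - <<'E'
from h import *
print(get_state()["eef_pos"],rows([tp(-.19,.035,z=.15),tp(-.19,.035)]))
im,d=grab_frame("scene");im=cv2.resize(im[120:270,210:430,::-1],None,fx=3.5,fy=3.5,interpolation=2);cv2.imwrite("pics/s1.png",im)
im,d=grab_frame("top");im=cv2.resize(im[150:300,200:400,::-1],None,fx=4,fy=4,interpolation=2);cv2.imwrite("pics/t1.png",im)
E
```

```text
[0.51607228 0.07172508 0.14893298] [[-0.1, 0.2, -0.1], [-0.1, 0.2, 11.1]]
```

View pics/s1.png

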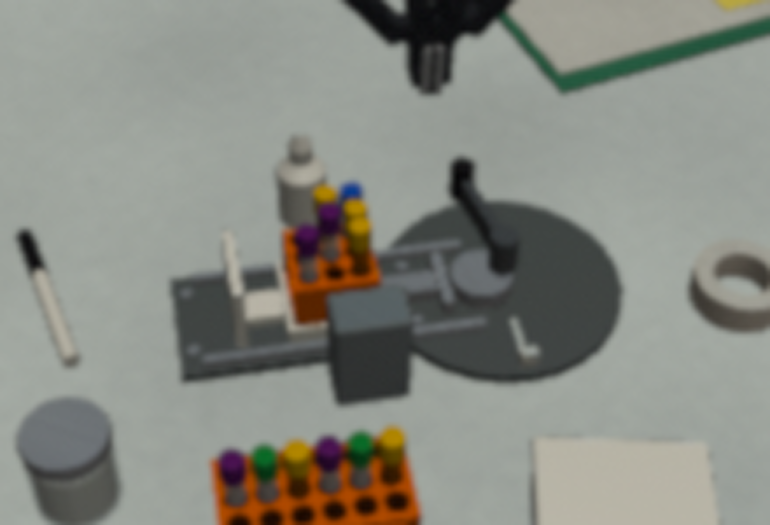

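View pics/t1.png

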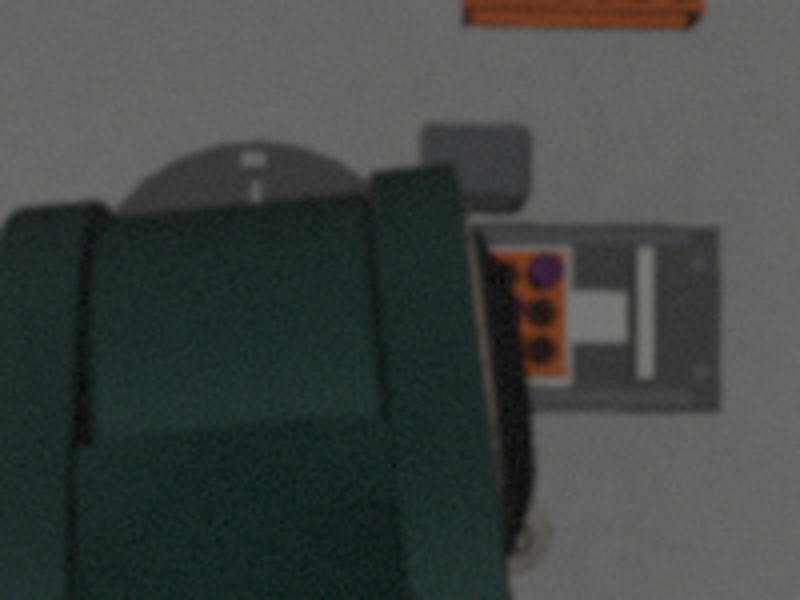

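Request:
play_rows --motion '[0,0,0,-1,0,0,1.571,0,0,0,-1,0,0,1.571,0,0,0,-1,0,0,1.571,0,0,0,-1,0,0,1.571,0,0,0,-1,0,0,1.571,0,0,0,-1,0,0,1.571,0,0,0,-1,0,0,1.571,0,0,0,-1,0,0,1.571,0,0,0,-1,0,0,1.571,0,0,0,-1,0,0,1.571]'

```text
time_s: 2.53
eef_pos: [0.5163, 0.0755, 0.1617]
tcp_rot: [0.0, 0.6, 0.8, 0.001]
ft_force: [0.2, 0.1, 0.5]
opening: -0.007
```

```bash
python3 - <<'E'
from h import *
s=get_state();print(s["eef_pos"],s["joint_positions"],Rt().round(3))
print(Ro.from_matrix(Rt().T@np.array([f,-l,[0,0,-1]]).T).as_rotvec())
E
```

```text
[0.51631356 0.07553525 0.16169937] [-0.67109919  0.35743809  0.56580996  1.95225613 -0.24307947  0.89759945
  0.30198929] [[-0.279  0.96   0.001]
 [ 0.96   0.279  0.001]
 [ 0.     0.001 -1.   ]]
[ 0.00089905 -0.00063548  0.31617934]
```

Request:
play_rows --motion '[0,0,0,0,0,0,0.316,0,0,0,0,0,0,0.316,0,0,0,0,0,0,0.316,0,0,0,0,0,0,0.316]'

```text
time_s: 2.87
eef_pos: [0.5162, 0.0772, 0.1625]
tcp_rot: [-0.0, 0.719, 0.695, 0.001]
ft_force: [0.0, 0.1, -0.4]
opening: -0.003
```

```bash
python3 - <<'E'
from h import *
s=get_state();print(s["eef_pos"],s["joint_positions"],Rt().round(3))
print(Ro.from_matrix(Rt().T@np.array([f,-l,[0,0,-1]]).T).as_rotvec())
print(rows([tp(-.19,.035)]))
im,d=grab_frame("scene");im=cv2.resize(im[50:250,230:430,::-1],None,fx=3,fy=3,interpolation=2);cv2.imwrite("pics/s2.png",im)
E
```

```text
[0.51620242 0.07718707 0.1625405 ] [-0.72843126  0.36881439  0.63527854  1.95369679 -0.27815499  0.90332148
  0.01425849] [[ 0.034  0.999  0.002]
 [ 0.999 -0.034  0.002]
 [ 0.002  0.002 -1.   ]]
[ 0.0017498  -0.0020723  -0.00120094]
[[-0.4, 0.0, 12.5]]
```

View pics/s2.png

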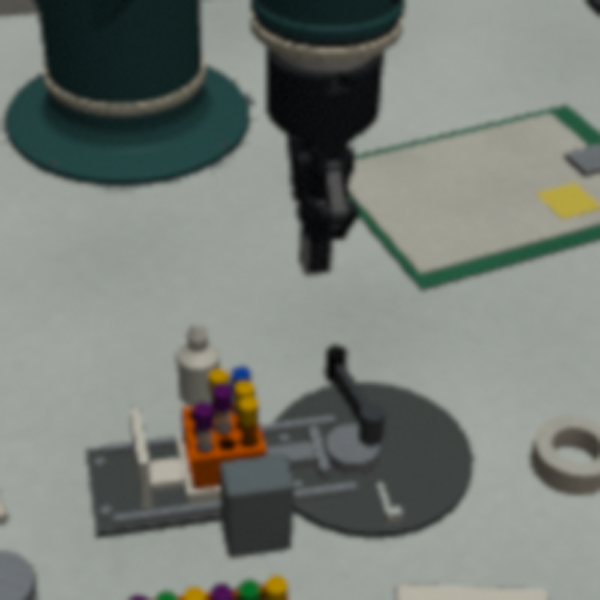

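Request:
play_rows --motion '[0,-0.3,0,3,0,0,0,0,-0.4,0,6,0,0,0,0,-0.4,0,9,0,0,0,0,-0.4,0,11.5,0,0,0,0,-0.4,0,12.9,0,0,0,0,-0.4,0,12.9,0,0,0,0,-0.4,0,12.9,0,0,0]'

```text
time_s: 3.5
eef_pos: [0.5163, 0.0735, 0.0337]
tcp_rot: [-0.0, 0.717, 0.698, 0.001]
ft_force: [0.9, -0.0, 1.2]
opening: -0.002
```

```bash
python3 - <<'E'
from h import *
s=get_state();print(s["eef_pos"],s["ft_force"],s["joint_positions"].round(2))
for th in np.arange(-.2,1.21,.2):print(round(th,1),rows([tp(th,.015,z=.033)]))
im,d=grab_frame("scene");im=cv2.resize(im[120:240,250:410,::-1],None,fx=4,fy=4,interpolation=2);cv2.imwrite("pics/s3.png",im)
E
```

```text
[0.51627065 0.07353477 0.03372699] [ 0.88419    -0.00201044  1.18684156] [-0.6   0.58  0.51  2.02 -0.45  0.65  0.17]
-0.2 [[1.9, -0.3, 0.1]]
0.0 [[3.0, -0.7, 0.1]]
0.2 [[4.1, -0.9, 0.1]]
0.4 [[5.2, -0.8, 0.1]]
0.6 [[6.3, -0.6, 0.1]]
0.8 [[7.4, -0.1, 0.1]]
1.0 [[8.3, 0.6, 0.1]]
1.2 [[9.0, 1.4, 0.1]]
```

View pics/s3.png

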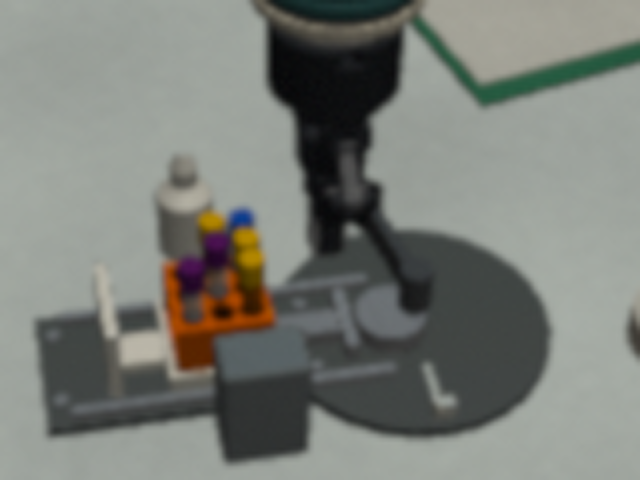

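Request:
play_rows --motion '[0,1.0,-0.2,0.1,0,0,0,0,1.9,-0.3,0.1,0,0,0,0,2.5,-0.5,0.1,0,0,0,0,3.0,-0.7,0.1,0,0,0,0,3.6,-0.8,0.1,0,0,0,0,4.1,-0.9,0.1,0,0,0,0,4.7,-0.9,0.1,0,0,0,0,5.2,-0.8,0.1,0,0,0,0,5.8,-0.7,0.1,0,0,0,0,6.3,-0.6,0.1,0,0,0]'

```text
time_s: 4.38
eef_pos: [0.5123, 0.137, 0.0338]
tcp_rot: [0.0, 0.717, 0.697, 0.002]
ft_force: [-1.0, -6.0, 1.1]
opening: 0.002
```

```bash
python3 - <<'E'
from h import *
s=get_state();print(s["eef_pos"],s["ft_force"],s["joint_positions"].round(2))
for th in np.arange(.6,2.01,.1):print(round(th,1),rows([tp(th,.015,z=.033)]))
im,d=grab_frame("scene");im=cv2.resize(im[120:240,250:410,::-1],None,fx=4,fy=4,interpolation=2);cv2.imwrite("pics/s4.png",im)
E
```

```text
[0.51225481 0.13698265 0.03377209] [-1.00162936 -5.95290233  1.10049613] [-0.72  0.59  0.51  2.   -0.45  0.66  0.05]
0.6 [[-0.0, 0.0, 0.1]]
0.7 [[0.5, 0.2, 0.1]]
0.8 [[1.0, 0.5, 0.1]]
0.9 [[1.5, 0.8, 0.1]]
1.0 [[1.9, 1.2, 0.1]]
1.1 [[2.3, 1.6, 0.1]]
1.2 [[2.7, 2.0, 0.1]]
1.3 [[3.0, 2.5, 0.1]]
1.4 [[3.3, 3.0, 0.1]]
1.5 [[3.5, 3.5, 0.1]]
1.6 [[3.6, 4.1, 0.1]]
1.7 [[3.7, 4.6, 0.1]]
1.8 [[3.8, 5.2, 0.1]]
1.9 [[3.8, 5.8, 0.1]]
2.0 [[3.7, 6.3, 0.1]]
```

View pics/s4.png

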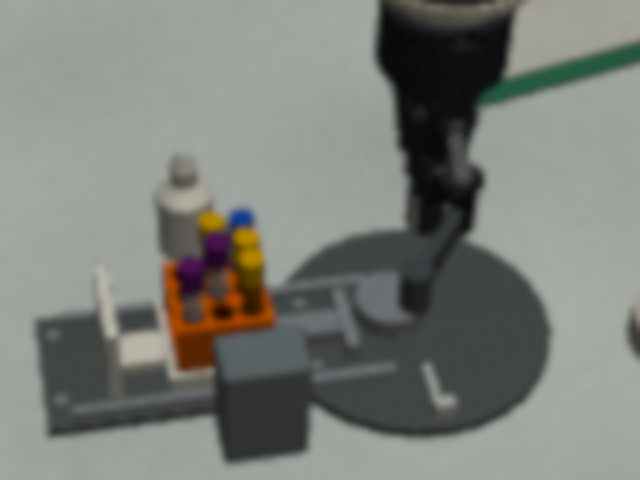

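Request:
play_rows --motion '[0,0.5,0.2,0.1,0,0,0,0,1.0,0.5,0.1,0,0,0,0,1.5,0.8,0.1,0,0,0,0,1.9,1.2,0.1,0,0,0,0,2.3,1.6,0.1,0,0,0,0,2.7,2.0,0.1,0,0,0,0,3.0,2.5,0.1,0,0,0,0,3.3,3.0,0.1,0,0,0,0,3.5,3.5,0.1,0,0,0,0,3.6,4.1,0.1,0,0,0]'

```text
time_s: 5.27
eef_pos: [0.5536, 0.1735, 0.0327]
tcp_rot: [-0.001, 0.716, 0.698, 0.001]
ft_force: [-4.4, -2.5, -0.2]
opening: 0.001
```

```bash
python3 - <<'E'
from h import *
s=get_state();print(s["eef_pos"],s["ft_force"],s["joint_positions"].round(2))
for th in np.arange(1.6,3.21,.1):print(round(th,1),rows([tp(th,.015,z=.033)]))
im,d=grab_frame("scene");im=cv2.resize(im[120:240,250:410,::-1],None,fx=4,fy=4,interpolation=2);cv2.imwrite("pics/s5.png",im)
E
```

```text
[0.55357793 0.17350874 0.03271853] [-4.39301384 -2.52231101 -0.22941677] [-0.74  0.66  0.5   1.87 -0.46  0.73  0.  ]
1.6 [[-0.1, 0.0, -0.0]]
1.7 [[-0.0, 0.6, -0.0]]
1.8 [[0.0, 1.2, -0.0]]
1.9 [[0.0, 1.7, -0.0]]
2.0 [[-0.1, 2.3, -0.0]]
2.1 [[-0.2, 2.9, -0.0]]
2.2 [[-0.4, 3.4, -0.0]]
2.3 [[-0.6, 3.9, -0.0]]
2.4 [[-0.9, 4.4, -0.0]]
2.5 [[-1.2, 4.9, -0.0]]
2.6 [[-1.6, 5.3, -0.0]]
2.7 [[-2.0, 5.7, -0.0]]
2.8 [[-2.4, 6.0, -0.0]]
2.9 [[-2.9, 6.3, -0.0]]
3.0 [[-3.4, 6.6, -0.0]]
3.1 [[-4.0, 6.8, -0.0]]
3.2 [[-4.5, 6.9, -0.0]]
```

View pics/s5.png

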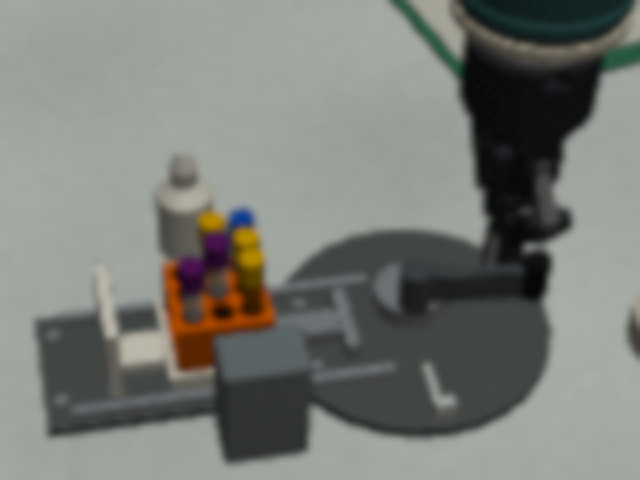

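Request:
play_rows --motion '[0,0,0.6,0,0,0,0,0,0,1.2,0,0,0,0,0,0,1.7,0,0,0,0,0,-0.1,2.3,0,0,0,0,0,-0.2,2.9,0,0,0,0,0,-0.4,3.4,0,0,0,0,0,-0.6,3.9,0,0,0,0,0,-0.9,4.4,0,0,0,0,0,-1.2,4.9,0,0,0,0,0,-1.6,5.3,0,0,0,0]'

```text
time_s: 6.15
eef_pos: [0.6066, 0.1555, 0.0326]
tcp_rot: [-0.001, 0.716, 0.698, 0.0]
ft_force: [-14.4, -2.6, 2.4]
opening: -0.0
```

```bash
python3 - <<'E'
from h import *
s=get_state();print(s["eef_pos"],s["ft_force"],s["joint_positions"].round(2))
for th in np.arange(2.6,3.31,.1):print(round(th,1),rows([tp(th,.015,z=.033)]))
im,d=grab_frame("scene");im=cv2.resize(im[120:240,250:410,::-1],None,fx=4,fy=4,interpolation=2);cv2.imwrite("pics/s6.png",im)
E
```

```text
[0.60664622 0.15551763 0.03256678] [-14.43275183  -2.60042089   2.37559928] [-0.66  0.72  0.5   1.75 -0.46  0.79  0.04]
2.6 [[0.1, -0.0, -0.0]]
2.7 [[-0.3, 0.3, -0.0]]
2.8 [[-0.8, 0.7, -0.0]]
2.9 [[-1.3, 1.0, -0.0]]
3.0 [[-1.8, 1.2, -0.0]]
3.1 [[-2.3, 1.4, -0.0]]
3.2 [[-2.9, 1.6, -0.0]]
3.3 [[-3.4, 1.7, -0.1]]
```

View pics/s6.png

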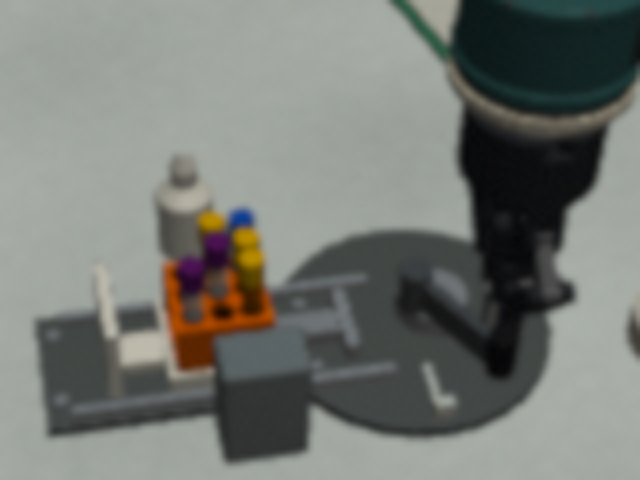

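```bash
python3 - <<'E'
from h import *
k=atz("scene",250+498/4,120+370/4,.03)-A;print(k,np.arctan2(k@f,k@l))
for th in np.arange(2.6,3.41,.1):print(round(th,1),rows([tp(th,.0155,r=.05,z=.033)]))
E
```

```text
[0.06611332 0.0314343  0.03      ] 2.6647637940640654
2.6 [[-0.0, -0.6, -0.0]]
2.7 [[-0.4, -0.2, -0.0]]
2.8 [[-0.8, 0.1, -0.0]]
2.9 [[-1.2, 0.4, -0.0]]
3.0 [[-1.7, 0.7, -0.0]]
3.1 [[-2.2, 0.9, -0.0]]
3.2 [[-2.7, 1.0, -0.0]]
3.3 [[-3.2, 1.1, -0.0]]
3.4 [[-3.7, 1.2, -0.0]]
```

Request:
play_rows --motion '[0,-0.2,-0.3,0,0,0,0,0,-0.5,-0.1,0,0,0,0,0,-0.8,0.1,0,0,0,0,0,-1.1,0.3,0,0,0,0,0,-1.4,0.5,0,0,0,0,0,-1.7,0.7,0,0,0,0,0,-2.0,0.8,0,0,0,0,0,-2.2,0.9,0,0,0,0,0,-2.2,0.9,0,0,0,0]'

```text
time_s: 6.95
eef_pos: [0.616, 0.1316, 0.0327]
tcp_rot: [-0.0, 0.717, 0.697, 0.001]
ft_force: [0.7, 0.9, -0.1]
opening: 0.002
```

```bash
python3 - <<'E'
from h import *
s=get_state();print(s["eef_pos"],s["ft_force"],s["joint_positions"].round(2))
im,d=grab_frame("scene");im=cv2.resize(im[120:240,250:410,::-1],None,fx=4,fy=4,interpolation=2);cv2.imwrite("pics/s7.png",im)
E
```

```text
[0.61599914 0.13158761 0.03271834] [ 0.69396345  0.89658959 -0.14136485] [-0.62  0.72  0.5   1.74 -0.46  0.79  0.08]
```

View pics/s7.png

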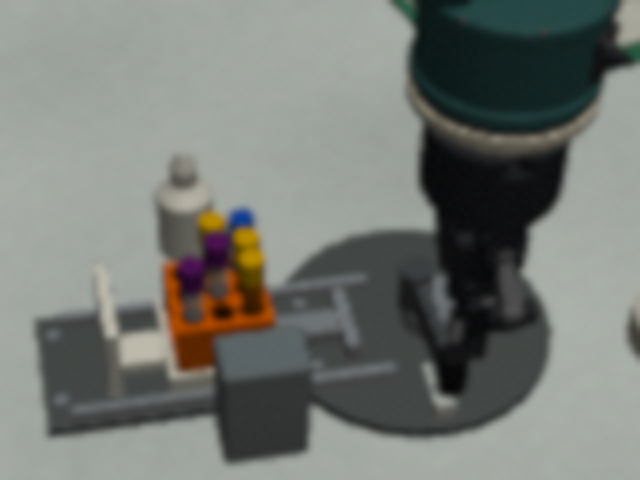

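```bash
python3 - <<'E'
from h import *
for p in((452,388),):
  k=atz("scene",250+p[0]/4,120+p[1]/4,.03)-A;print(k,np.arctan2(k@f,k@l))
for th in (2.9,3,3.1,3.14,3.2):print([v/4 for v in ()],th,[ (round((a-o)*4)) for a,o in zip(proj("scene",A+.072*(l*np.cos(th)+f*np.sin(th))+np.array([0,0,.028])),(250,120))])
im,d=grab_frame("top");im=cv2.convertScaleAbs(cv2.resize(im[150:300,200:400,::-1],None,fx=4,fy=4,interpolation=2),alpha=1.8);cv2.imwrite("pics/t7.png",im)
E
```

```text
[0.07372312 0.00149578 0.03      ] 3.088301790010786
[] 2.9 [472, 382]
[] 3 [461, 386]
[] 3.1 [449, 388]
[] 3.14 [444, 389]
[] 3.2 [437, 390]
```

View pics/t7.png

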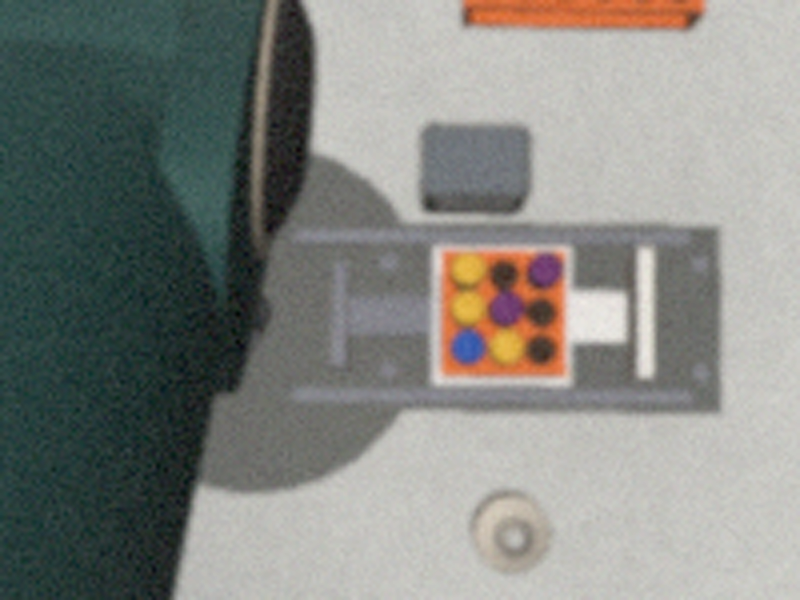

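Request:
play_rows --motion '[0,1,0,0,0,0,0,0,2.5,0,0,0,0,0,0,3,0,-3,0,0,0,0,3,0,-7,0,0,0,0,3,0,-11,0,0,0,0,3,0,-15,0,0,0,0,3,0,-18,0,0,0,0,3,0,-18,0,0,0]'

```text
time_s: 7.72
eef_pos: [0.6192, 0.1635, 0.2196]
tcp_rot: [0.002, 0.716, 0.698, 0.005]
ft_force: [1.3, 0.3, 0.2]
opening: 0.001
```

```bash
python3 - <<'E'
from h import *
s=get_state();print(s["eef_pos"],s["ft_force"],s["joint_positions"].round(2))
im,d=grab_frame("scene");im=cv2.resize(im[120:240,250:410,::-1],None,fx=4,fy=4,interpolation=2);cv2.imwrite("pics/s8.png",im)
B=A-.187*f; print("plate",B); P0=B-.05*f
print(rows([P0+[0,0,.22],P0+[0,0,.045]]))
E
```

```text
[0.61919335 0.16346843 0.2195798 ] [1.28319462 0.27986395 0.17445556] [-0.75  0.51  0.62  1.61 -0.32  1.11 -0.07]
plate [ 0.559329  -0.0704065  0.       ]
[[-28.5, -5.3, -0.5], [-28.6, -5.4, 17.0]]
```

View pics/s8.png

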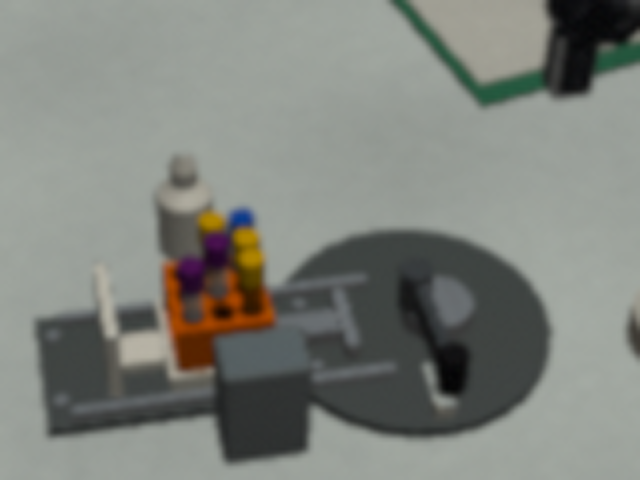

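Request:
play_rows --motion '[0,-4,-1,0,0,0,0,0,-8,-2,0,0,0,0,0,-12,-3,0,0,0,0,0,-16,-4,0,0,0,0,0,-20,-5,0,0,0,0,0,-24,-5.4,0,0,0,0,0,-27.3,-5.4,0,0,0,0,0,-27.3,-5.4,0,0,0,0,0,-27.3,-5.4,0,0,0,0]'

```text
time_s: 8.52
eef_pos: [0.5569, -0.109, 0.2145]
tcp_rot: [0.001, 0.717, 0.697, 0.003]
ft_force: [-0.1, 1.6, 0.7]
opening: -0.0
```

```bash
python3 - <<'E'
from h import *
s=get_state();print(s["eef_pos"],s["ft_force"],s["joint_positions"].round(2))
B=A-.187*f; P0=B-.037*f
print(rows([P0+[0,0,.22],P0+[0,0,.04]]),Ro.from_matrix(Rt().T@np.array([f,-l,[0,0,-1]]).T).as_rotvec())
E
```

```text
[ 0.55694976 -0.10898258  0.2145416 ] [-0.09740328  1.61356158  0.68448496] [-0.41  0.4   0.7   1.8  -0.3   1.05  0.37]
[[0.2, 0.1, -0.5], [0.1, 0.0, 17.5]] [ 0.00552027 -0.00284328  0.00458822]
```

Request:
play_rows --motion '[0,0,0,4,0,0,0,0,0,0,8,0,0,0,0,0,0,12,0,0,0,0,0,0,15,0,0,0,0,0,0,17.5,0,0,0,0,0,0,17.5,0,0,0,0,0,0,17.5,0,0,0]'

```text
time_s: 9.1
eef_pos: [0.5575, -0.1072, 0.0388]
tcp_rot: [0.0, 0.717, 0.697, 0.002]
ft_force: [0.9, -0.4, 0.6]
opening: 0.002
```

```bash
python3 - <<'E'
from h import *
s=get_state();print(s["eef_pos"],s["ft_force"],s["joint_positions"].round(2))
im,d=grab_frame("scene");im=cv2.resize(im[120:240,220:380,::-1],None,fx=4,fy=4,interpolation=2);cv2.imwrite("pics/s9.png",im)
E
```

```text
[ 0.55753426 -0.10718219  0.03878276] [ 0.89418188 -0.43603153  0.6237089 ] [-0.29  0.64  0.55  1.91 -0.49  0.73  0.53]
```

View pics/s9.png

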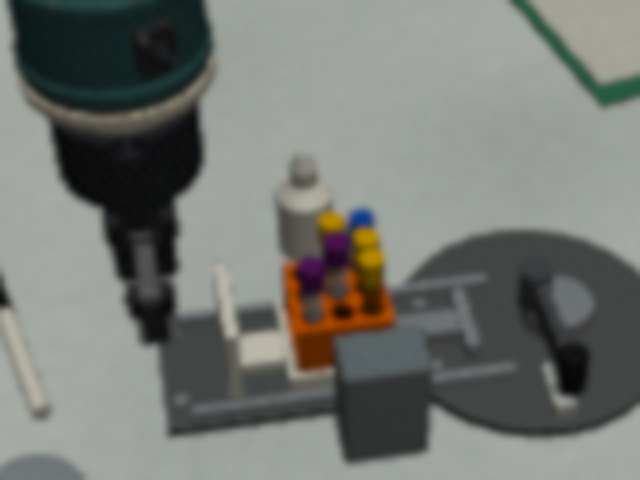

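Request:
play_rows --motion '[0,0.8,0,0,0,0,0,0,1.6,0,0,0,0,0,0,2.1,0,0,0,0,0,0,2.5,0,0,0,0,0,0,2.9,0,0,0,0,0,0,3.3,0,0,0,0,0,0,3.7,0,0,0,0,0,0,4.1,0,0,0,0,0,0,4.5,0,0,0,0,0,0,4.8,0,0,0,0,0]'

```text
time_s: 9.98
eef_pos: [0.5598, -0.0593, 0.0403]
tcp_rot: [0.001, 0.717, 0.697, 0.003]
ft_force: [1.3, -3.1, 1.2]
opening: -0.001
```

```bash
python3 - <<'E'
from h import *
s=get_state();print(s["eef_pos"],s["ft_force"],s["joint_positions"].round(2))
im,d=grab_frame("scene");im=cv2.resize(im[120:240,220:380,::-1],None,fx=4,fy=4,interpolation=2);cv2.imwrite("pics/s10.png",im)
E
```

```text
[ 0.55977963 -0.0592623   0.04031035] [ 1.33199574 -3.13033239  1.24709191] [-0.38  0.63  0.55  1.92 -0.49  0.72  0.44]
```

View pics/s10.png

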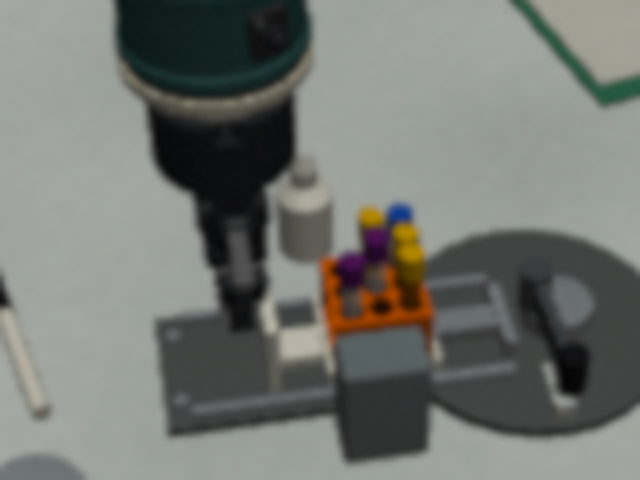

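Request:
play_rows --motion '[0,0.2,0,0,0,0,0,0,0.4,0,0,0,0,0,0,0.5,0,0,0,0,0,0,0.6,0,0,0,0,0,0,0.6,0,0,0,0,0]'

```text
time_s: 10.45
eef_pos: [0.5599, -0.0527, 0.0402]
tcp_rot: [0.001, 0.717, 0.698, 0.003]
ft_force: [1.2, -3.6, 1.3]
opening: -0.001
```

Request:
play_rows --motion '[0,0.1,0,0,0,0,0,0,0.2,0,0,0,0,0,0,0.3,0,0,0,0,0,0,0.4,0,0,0,0,0,0,0.4,0,0,0,0,0]'

```text
time_s: 10.87
eef_pos: [0.5598, -0.0526, 0.0403]
tcp_rot: [0.003, 0.718, 0.696, 0.002]
ft_force: [2.2, -22.7, -2.7]
opening: -0.0
```

Request:
play_rows --motion '[0,-1,0,0,0,0,0,0,-3,0,0,0,0,0,0,-4,0,-2,0,0,0,0,-4,0,-6,0,0,0,0,-4,0,-10,0,0,0,0,-4,0,-14,0,0,0,0,-7,4,-17,0,0,0,0,-11,4,-17,0,0,0,0,-15,4,-17,0,0,0,0,-19,4,-17,0,0,0]'

```text
time_s: 11.7
eef_pos: [0.5938, -0.239, 0.2114]
tcp_rot: [0.003, 0.717, 0.697, 0.002]
ft_force: [0.6, 0.6, -0.2]
opening: 0.002
```

Request:
play_rows --motion '[0,-4,0,0,0,0,0,0,-8,0,0,0,0,0,0,-10,0,0,0,0,0,0,-10,0,0,0,0,0,0,-10,0,0,0,0,0]'

```text
time_s: 12.12
eef_pos: [0.5902, -0.3401, 0.2109]
tcp_rot: [0.002, 0.718, 0.696, 0.002]
ft_force: [-0.3, 0.5, -0.8]
opening: -0.0
```

```bash
python3 - <<'E'
from h import *
s=get_state();print(s["eef_pos"],s["ft_force"])
im,d=grab_frame("top");cv2.imwrite("pics/top9.png",im[:,:,::-1])
im=cv2.convertScaleAbs(cv2.resize(im[170:300,200:400,::-1],None,fx=4,fy=4,interpolation=2),alpha=1.8,beta=10);cv2.imwrite("pics/t9.png",im)
im,d=grab_frame("scene");cv2.imwrite("pics/s11.png",im[:,:,::-1])
E
```

```text
[ 0.59016799 -0.34010156  0.21091404] [-0.31539422  0.48065762 -0.81676823]
```

View pics/t9.png

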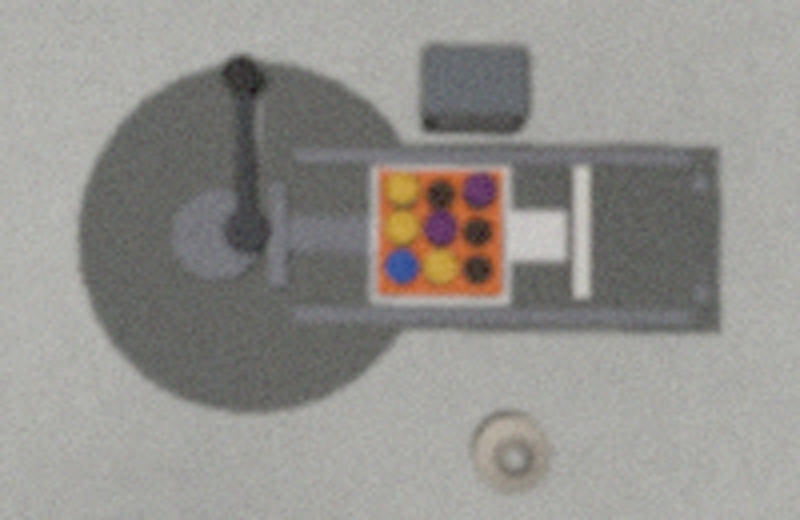

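View pics/s11.png

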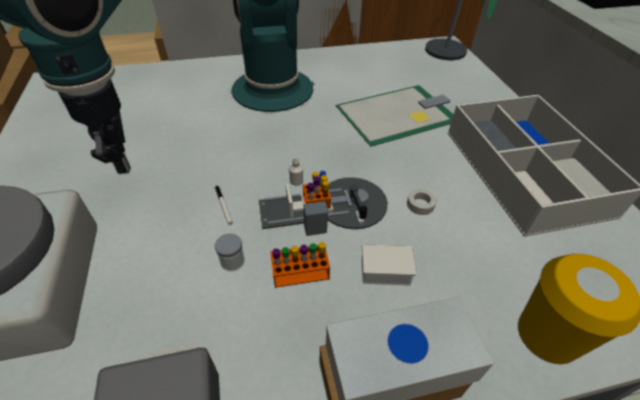

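```bash
python3 - <<'E'
from h import *
k=atz("top",200+243/4,170+76/4,.058)-A;print(k,np.arctan2(k@f,k@l))
a=atz("top",363.7,228,.062);b=atz("top",200+591/4,228,.062);print("travel",(b-a)@f)
print(finish_job())
E
```

```text
[ 0.07019778 -0.00141669  0.058     ] 3.1287667590903028
travel 0.02898297046415046
the job is handed in; nothing more can be done
None
```

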